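# Close and lock the herb mill

## Robot

A 6-joint arm with a two-finger parallel gripper is mounted at the origin on the work surface. World frame = base frame: x ahead of the robot, y to its left, z up, the work surface at z = 0. Lengths are in m, angles in rad, forces in N, time in s.
With the tool pointing down it reaches from about 0.275 to 0.825 m from the base axis. Payload 5.2 kg.
Tool frame: the origin (TCP) lies midway between the tips of the shut fingers; the grasp point (between the pads) lies 19 mm behind it; x points along the fingers, y is the direction in which the jaws open and shut, and the axes are right-handed (so a half turn about x gives the same grasp; the last joint's range is limited). The gripper opens to 93 mm and grips with 3 to 60 N. Pads are 15 mm wide; open, the fingers measure 128 mm over their backs; the gripper's body (75 mm by 188 mm) begins 65 mm behind the grasp point.
Start: joints at [0.989, 0.259, 1.535, -0, 1.348, -0.203], TCP at [0.203, 0.511, 0.219] pointing down, gripper open.
Joint ranges: [-3.14, 3.14], [-0.91, 2.08], [0.19, 2.58], [-1.22, 4.36], [0.22, 2.71], [-3.12, 3.12]. Speed limits (rad/s): [2.57, 2.57, 3.14, 3.14, 3.14, 3.14].

## Interface

Orientations are given as a unit quaternion [w, x, y, z].
In Python, from workcell import get_state, eyes, bot gives the robot as it stands.
- The arm moves only by the tool step_arm, never from a script. Its argument "series" is a list of rows, each a list of 7 numbers: the turn, a rotation vector about the tool's x, y, z as a fraction of full scale, then the shift along the tool's x, y, z as a fraction of full scale, then the opening, from 0 (shut) to 1 (fully open). In form: [[ax, ay, az, tx, ty, tz, gripper], ...]. A call has 1 to 20 rows; each row shifts and turns the pose as measured when the row begins, along the tool's axes as they then stand; what a row does not reach is not made up. Full scale, the value 1, is 20 cm for a shift and pi rad for a turn. A row lasts 1/10 s, in which the tool goes at most 50 mm and 8.59 degrees, less where a joint would pass 70% of its speed; a pose out of reach is approached as far as the arm can. A call with a number of a shift or a turn outside -1 to 1 is refused whole. A call with a gripper value outside its range is refused whole. The fingers move at their own pace and stop on an object; "newtons" is the grip in N (left out, the last holds). Time passes only in rows, so rows that do not move let the fingers close. It gives the time, the measured TCP pose, the force and the opening at its end, in the units of the state.
- get_state(): the state, without advancing time (a new reading comes with each control period).
- eyes.get_image(name): name is "scene" or "top" or "wrist"; returns a dict with "color" (400x640x3 uint8, blue, green, red), "fov_y" (degrees; the focal length in pixels is half the picture's height over the tangent of half this angle, whatever the lens; pixels are square), "cx", "cy" (the principal point, pixels), "k1" (the pictures are not rectified: a ray, as slopes to the right and down, at radius r is drawn at 1 + k1 r^2 times it, then the intrinsics apply), "R" (3x3) and "t" (3): a world point X has camera coordinates R X + t; the wrist camera has in their place "T_tool_cam" (4x4, takes a point from camera to tool coordinates, whose origin is the TCP and whose axes are the tool frame's). Camera axes: x right, y down, z forward; pixel columns grow to the right and rows downward; lengths in m; the calibration is good to about 2 mm. A picture is of the moment at which its call begins: read the wrist's pose just before it. There is no depth.
- bot.finish_job(): hands the job in, once; it reports no verdict.
The state is a dict: "t": time; "qpos": joint angles; "joint_vel": joint speeds; "joint_torque": joint torques, N m; "tool_pos": TCP position; "tool_rot": TCP orientation; "ft_force": force on the tool from outside, world axes, zero at the start; "torque": the same for the moment, N m; "finger_gap": finger opening in m.
Only numpy, scipy, OpenCV 4.12 (cv2) and the standard library are available. Lean on these libraries where they do the work, as an engineer would, in place of code of your own. Each camera call takes 0.05 s, during which the arm holds its last target. There are 200 camera calls.

## Task

Close the herb mill on the dispensing counter so that it is ready to grind: push its sprung cap fully down, and while it is down turn it clockwise (seen from above) as far as it goes, about 60 degrees, so that it locks and stays down when you let go. Do not shift or knock over the round storage tin that stands on the counter nearby.

Things in the scene. Friction and masses are not known exactly. Their poses are not given: they have to be found in the camera images.
- lid_grip (a point): Middle of the black bar grip standing on the herb mill's cap, on the cap's vertical turning axis; moves and turns with the cap. Bar 60 mm long, 16 mm thick, 30 mm high; this point is at half its height, 15 mm above the cap's top, 172 mm above the counter at the start. x along the bar's length, y across its thickness, z up.
- lid_press (a joint): How far the mill's cap is pushed down (m): 0 up (start), 0.022 at its stop. A spring lifts it: 4 N at first, 10 N fully down. Locked and let go, it rises to about 0.016 and is held there. The mill is fixed: white round motor base 158 mm wide, 92 mm high, black dial, steel neck, round steel cap 126 mm wide, 40 mm high, with the bar on top.
- lid_turn (a joint): Turn of the mill's cap (rad), growing clockwise seen from above: 0 at the start, 1.047 against the stop, locked. It cannot turn more than about 0.15 until the cap is pushed down more than 0.016; pushed down it turns easily (under 0.3 N m).
- tin: Bystander to leave alone: loose round aluminium storage tin, 108 mm wide, 147 mm high, with a round black knob (28 mm wide, 22 mm high) on top, unlike the mill's bar. Origin at the centre of its underside, z up. It stands to the left or right of the mill, their centres at least 280 mm apart.
There are look-alikes about, which are no part of the job. What is shaped like the part that bears lid_grip but yellow is not meant.

How it is judged:
On the way:
1. the cap is pushed down (more than 14 mm) before it is turned (value of joint lid_press above 0.014 m and value of joint lid_turn below 0.35 rad).
At the end, for the whole second after the job is handed in: The cap is locked: turned clockwise to within 10 degrees of its stop (lid_turn above 0.87 rad) and staying down (lid_press above 0.012 m) by itself; the storage tin stands upright within 30 mm of where it was (value of joint lid_turn above 0.87 rad and value of joint lid_press above 0.012 m and distance of tin from where it was at the start of the episode below 0.03 m and angle between tin's own z axis and vertical below 0.15 rad); the robot touches nothing.
It fails at once if the storage tin is knocked over or shifted by more than 30 mm (distance of tin from where it was at the start of the episode above 0.03 m or angle between tin's own z axis and vertical above 0.3 rad).
It also fails if it takes over 32 s, if anything falls off the work surface, if the arm or the gripper's body presses on something with over 40 N, if the wrist force passes 120 N, or if a joint passes its speed limit or range.

## Working session

There is one attempt and no reset: what is moved stays moved. The work goes in short steps, Python scripts to look and compute and a tool call to move; the robot and the scene stay as the last step left them, time stands still between calls to the robot, and variables do not carry over. Pictures are saved under pics/ and viewed, about 8 in all and at most 12, crops included, and the job is handed in when it is done.

Besides the shell and the picture viewer there is one more tool, called after "Request:" in YAML: its name, and indented under it one key for each argument. step_arm: Moves the arm, as the interface text tells. Its arguments: {"type":"object","properties":{"series":{"type":"array","items":{"type":"array","items":{"type":"number"}}},"newtons":{"type":"number"}},"required":["series"]}

```bash
mkdir -p pics
cat > h.py <<'E'
import numpy as np, cv2
from workcell import get_state, eyes, bot
from scipy.spatial.transform import Rotation as Ro
def grab(n,f):
    s=get_state(); d=eyes.get_image(n); cv2.imwrite(f,d["color"]); 
    if n=="wrist":
        T=np.eye(4); q=s["tool_rot"]; T[:3,:3]=Ro.from_quat([q[1],q[2],q[3],q[0]]).as_matrix(); T[:3,3]=s["tool_pos"]
        M=np.linalg.inv(T@np.array(d["T_tool_cam"])); d["R"]=M[:3,:3]; d["t"]=M[:3,3]
    return d
def ray(d,p):
    h=d["color"].shape[0]; f=h/2/np.tan(np.radians(d["fov_y"])/2)
    K=np.array([[f,0,d["cx"]],[0,f,d["cy"]],[0,0,1.]])
    a=cv2.undistortPoints(np.array([[p]],float),K,np.array([d["k1"],0,0,0.]))[0,0]
    R=np.array(d["R"]);t=np.array(d["t"]).ravel()
    return -R.T@t, R.T@np.array([a[0],a[1],1])
def onz(d,p,z):
    c,v=ray(d,p); return c+v*(z-c[2])/v[2]
E
python3 - <<'E'
from h import *
import pickle
D={n:grab(n,f"pics/{n}0.png") for n in("scene","top")}
pickle.dump(D,open("d.pkl","wb"))
print({k:v for k,v in get_state().items() if k in("t","tool_pos","tool_rot","finger_gap","ft_force")})
for d in D.values(): print(-np.array(d["R"]).T@np.array(d["t"]).ravel())
E
```

```text
{'t': 0.1, 'tool_pos': array([0.2030958 , 0.51058895, 0.21790868]), 'tool_rot': array([ 0.69423032,  0.1326024 ,  0.69468803, -0.1336765 ]), 'ft_force': array([ 0.62255573, -0.21989466, -0.43189368]), 'finger_gap': 0.09307777554326377}
[ 0.76149778 -0.26582199  1.0873624 ]
[ 0.27544045 -0.18198794  1.23849411]
```

View pics/scene0.png

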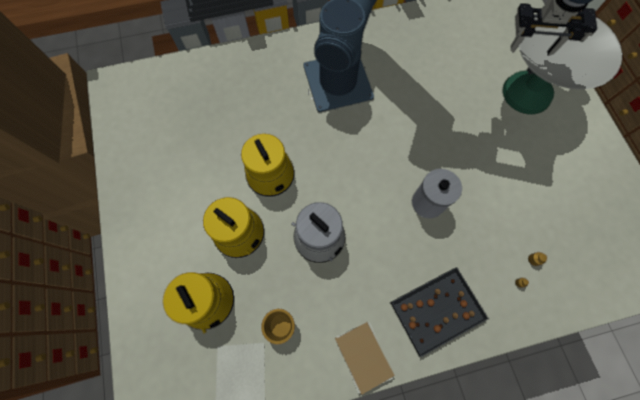

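View pics/top0.png

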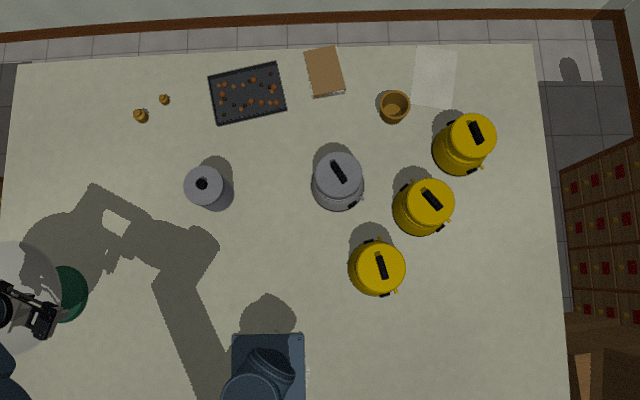

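Candidates in the top view are the grey mill with a bar (338,173), yellow look-alike mills (475,132), (432,200) and (381,265), and the tin with a round knob (203,184). I choose the grey mill, and check it in a close crop while measuring the bar.

Run:
```python
from h import *
import pickle
D=pickle.load(open("d.pkl","rb"))
C=[]
for n,(u,v) in (("scene",(319,223)),("top",(338,173))):
    d=D[n]; g=cv2.cvtColor(d["color"],cv2.COLOR_BGR2GRAY)
    m=np.zeros_like(g); m[v-22:v+22,u-22:u+22]=(g[v-22:v+22,u-22:u+22]<55)*255
    cs,_=cv2.findContours(m,0,2); c=max(cs,key=cv2.contourArea)
    r=cv2.minAreaRect(c); b=cv2.boxPoints(r); print(n,r)
    P=np.array([onz(d,p,.172) for p in b]); e=[P[1]-P[0],P[2]-P[1]]
    L=max(e,key=np.linalg.norm)
    print(" centre z.172",onz(d,r[0],.172)," ends len",[np.linalg.norm(x) for x in e],"ang deg",np.degrees(np.arctan2(L[1],L[0])))
    print(" z.187",onz(d,r[0],.187)); C.append(ray(d,r[0]))
    im=cv2.resize(d["color"][v-45:v+45,u-45:u+45],(400,400),interpolation=cv2.INTER_CUBIC)
    D[n+"c"]=im
A=sum(np.eye(3)-np.outer(v,v)/(v@v) for c,v in C);B=sum((np.eye(3)-np.outer(v,v)/(v@v))@c for c,v in C)
print("tri",np.linalg.solve(A,B)); print("tin knob",onz(D["top"],(203,184),.16),onz(D["scene"],(444,186),.16))
for p in((475,132),(432,200),(381,265)): print("yellow",onz(D["top"],p,.18))
cv2.imwrite("pics/crop.png",np.hstack([D["scenec"],D["topc"]]))
```

```text
scene ((318.7500305175781, 222.7500457763672), (23.33452033996582, 7.071067810058594), 45.0)
 centre z.172 [ 0.52776732 -0.2083733   0.172     ]  ends len [np.float64(0.0188947716530594), np.float64(0.062157341319052505)] ang deg 28.815786505612547
 z.187 [ 0.53159745 -0.20931471  0.187     ]
top ((337.92303466796875, 171.3845977783203), (24.96150779724121, 7.21110200881958), 56.3099365234375)
 centre z.172 [ 0.52439032 -0.20862976  0.172     ]  ends len [np.float64(0.01873090836163433), np.float64(0.06509632094901777)] ang deg -148.94371496802214
 z.187 [ 0.5208889  -0.20825505  0.187     ]
tri [ 0.5260082  -0.20837712  0.16539738]
tin knob [0.50500226 0.14414675 0.16      ] [0.5143103  0.14944838 0.16      ]
yellow [ 0.61676739 -0.56771511  0.18      ]
yellow [ 0.44166685 -0.44243545  0.18      ]
yellow [ 0.28404948 -0.30636788  0.18      ]
```

View pics/crop.png

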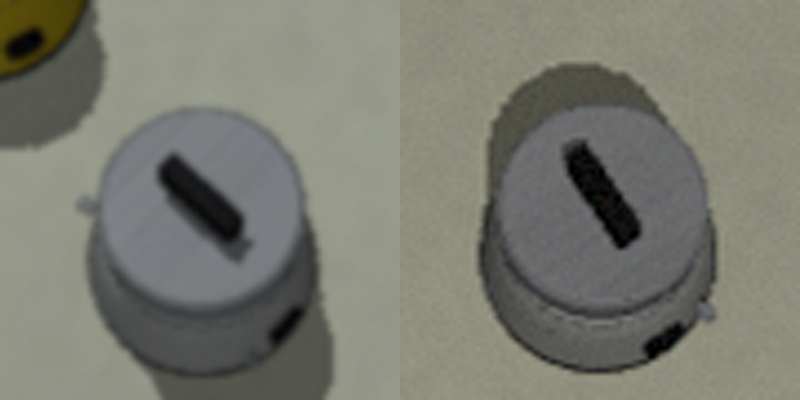

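The crop confirms it: silver cap and a plain black bar, at about (200,197) in the left half and (602,193) in the right. Bar centre is about (0.526, -0.209), pointing about 30° from world x. Next I work out the approach move in tool axes.

```bash
cat >> h.py <<'E'
def plan(target,bar=30.,jaw=90):
    s=get_state(); q=s["tool_rot"]; R=Ro.from_quat([q[1],q[2],q[3],q[0]]).as_matrix()
    y=np.degrees(np.arctan2(R[1,1],R[0,1]))
    cw=(y-(bar+jaw)+90)%180-90
    print("t",round(s["t"],2),"pos",s["tool_pos"].round(4),"jaw yaw",round(y,2),"cw turn needed",round(cw,2),"frac",round(cw/180,4))
    print("tool x",R[:,0].round(3),"q",s["qpos"].round(3),"F",s["ft_force"].round(1),"gap",round(s["finger_gap"],4))
    d=R.T@(np.array(target)-s["tool_pos"]); print("shift m",d.round(4),"frac",(d/.2).round(4)); return R
E
python3 -c "
from h import *
R=plan([.526,-.2085,.28]); print('z axis',R[:,2].round(3))"
```

```text
t 0.1 pos [0.2031 0.5106 0.2179] jaw yaw 68.29 cw turn needed -51.71 frac -0.2873
tool x [-0.001 -0.001 -1.   ] q [ 0.989  0.259  1.536  0.     1.348 -0.203] F [ 0.6 -0.2 -0.4] gap 0.0931
shift m [-0.0614 -0.5488  0.5659] frac [-0.307  -2.7439  2.8297]
z axis [ 0.929 -0.37  -0.   ]
```

Request:
step_arm:
  series:
    - [0,0,0,-0.16,0,0,1]
    - [0,0,0,-0.16,0,0,1]
    - [0,0,0,0,-0.16,0.165,1]
    - [0,0,0,0,-0.16,0.165,1]
    - [0,0,0,0,-0.16,0.165,1]
    - [0,0,0,0,-0.16,0.165,1]
    - [0,0,0,0,-0.16,0.165,1]
    - [0,0,0,0,-0.16,0.165,1]
    - [0,0,0,0,-0.16,0.165,1]
    - [0,0,0,0,-0.16,0.165,1]
    - [0,0,0,0,-0.16,0.165,1]
    - [0,0,0,0,-0.16,0.165,1]
    - [0,0,0,0,-0.16,0.165,1]
    - [0,0,0,0,-0.16,0.165,1]
    - [0,0,0,0,-0.16,0.165,1]
    - [0,0,0,0,-0.16,0.165,1]

```text
t: 1.7
tool_pos: [0.4721, -0.094, 0.2812]
tool_rot: [0.694, 0.127, 0.697, -0.131]
ft_force: [-0.3, -0.3, -0.1]
finger_gap: 0.0929
```

```bash
python3 -c "
from h import *
R=plan([.526,-.2085,.28])"
```

```text
t 1.7 pos [ 0.4721 -0.094   0.2812] jaw yaw 68.91 cw turn needed -51.09 frac -0.2838
tool x [-0.005 -0.005 -1.   ] q [-0.424  0.099  1.579 -0.006  1.466 -1.626] F [-0.3 -0.3 -0.1] gap 0.0929
shift m [ 0.0015 -0.0874  0.0915] frac [ 0.0073 -0.4372  0.4575]
```

Request:
step_arm:
  series:
    - [0,0,0,0,-0.16,0.165,1]
    - [0,0,0,0,-0.16,0.165,1]
    - [0,0,0,0,-0.08,0.09,1]
    - [-0.047,0,0,0,0,0,1]
    - [-0.047,0,0,0,0,0,1]
    - [-0.047,0,0,0,0,0,1]
    - [-0.047,0,0,0,0,0,1]
    - [-0.047,0,0,0,0,0,1]
    - [-0.047,0,0,0,0,0,1]
    - [0,0,0,0,0,0,1]

```text
t: 2.7
tool_pos: [0.5219, -0.2114, 0.2732]
tool_rot: [0.677, -0.183, 0.688, 0.187]
ft_force: [0.2, -0.3, -0.0]
finger_gap: 0.0928
```

Run:
```python
from h import *
import pickle
d=grab("wrist","pics/w1.png"); pickle.dump(d,open("w.pkl","wb"))
plan([.526,-.2085,.23])
```

```text
t 2.75 pos [ 0.5219 -0.2114  0.2732] jaw yaw 120.13 cw turn needed 0.13 frac 0.0007
tool x [-0.016  0.001 -1.   ] q [-0.578  0.263  1.397 -0.007  1.496 -2.674] F [-0.9  0.5  0.6] gap 0.093
shift m [0.0431 0.0001 0.0055] frac [0.2155 0.0003 0.0277]
```

View pics/w1.png

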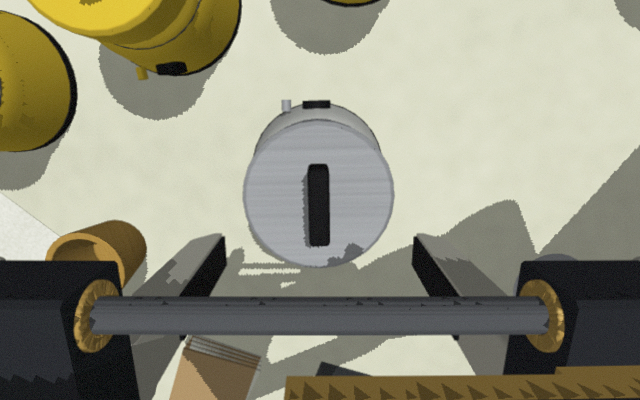

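The wrist view shows the silver mill with its bar at (318,205), running vertically between the fingers. I refine the bar's centre and angle from this image.

Run:
```python
from h import *
import pickle
d=pickle.load(open("w.pkl","rb"))
g=cv2.cvtColor(d["color"],cv2.COLOR_BGR2GRAY); m=np.zeros_like(g)
m[150:258,285:350]=(g[150:258,285:350]<50)*255
c=max(cv2.findContours(m,0,2)[0],key=cv2.contourArea); r=cv2.minAreaRect(c); b=cv2.boxPoints(r); print(r)
P=np.array([onz(d,p,.187) for p in b]); L=max([P[1]-P[0],P[2]-P[1]],key=np.linalg.norm)
print(onz(d,r[0],.187),np.linalg.norm(P[1]-P[0]),np.linalg.norm(P[2]-P[1]),np.degrees(np.arctan2(L[1],L[0]))%180)
# cap disc: light pixels circle, top z .157
(u,v),rad=cv2.minEnclosingCircle(c); print("cap ring edges z.157",[onz(d,p,.157).round(4) for p in((244,193),(393,193))])
R=plan([.526,-.2085,.2]); print("level rotvec frac", R.T@np.cross(R[:,0],[0,0,-1])/np.pi)
```

```text
((318.2846984863281, 204.51234436035156), (81.19483184814453, 20.51419448852539), 89.01223754882812)
[ 0.52074866 -0.21155331  0.187     ] 0.014555490333944678 0.06147005709155428 31.68569248507775
cap ring edges z.157 [array([ 0.5496, -0.264 ,  0.157 ]), array([ 0.4888, -0.1597,  0.157 ])]
t 2.75 pos [ 0.5219 -0.2114  0.2732] jaw yaw 120.13 cw turn needed 0.13 frac 0.0007
tool x [-0.016  0.001 -1.   ] q [-0.578  0.263  1.397 -0.007  1.496 -2.674] F [-0.9  0.5  0.6] gap 0.093
shift m [ 0.0731 -0.0002  0.0059] frac [ 0.3655 -0.0011  0.0297]
level rotvec frac [ 0.         -0.00412641 -0.00292957]
```

Request:
step_arm:
  series:
    - [-0.006,-0.004,-0.003,0,0,0.007,1]
    - [0,0,0,0.15,0,0,1]
    - [0,0,0,0.15,0,0,1]
    - [0,0,0,0.12,0,0,1]
    - [0,0,0,0,0,0,1]

```text
t: 3.25
tool_pos: [0.5241, -0.2107, 0.1878]
tool_rot: [0.684, -0.188, 0.68, 0.185]
ft_force: [-0.2, 1.1, -0.3]
finger_gap: 0.0932
```

Run:
```python
from h import *
R=plan([.523,-.2105,.162],31.2); print("level rotvec frac", R.T@np.cross(R[:,0],[0,0,-1])/np.pi)
d=grab("wrist","pics/w2.png")
```

```text
t 3.25 pos [ 0.5241 -0.2107  0.1878] jaw yaw 120.57 cw turn needed -0.63 frac -0.0035
tool x [ 0.006 -0.002 -1.   ] q [-5.810e-01  3.030e-01  1.552e+00  1.000e-03  1.281e+00 -2.685e+00] F [-0.2  1.1 -0.3] gap 0.0932
shift m [ 0.0258  0.0008 -0.0009] frac [ 0.1289  0.0041 -0.0047]
level rotvec frac [0.         0.00127615 0.00156764]
```

View pics/w2.png

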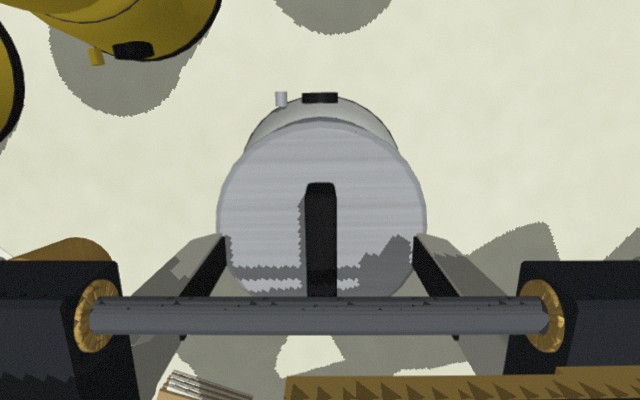

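The bar (column 320) is centred between the fingertips (columns 222 and 418). I descend the rest of the way and grip.

Request:
step_arm:
  series:
    - [-0.003,0.001,0.001,0.1,0,0,1]
    - [0,0,0,0.025,0,0,1]
    - [0,0,0,0,0,0,0]
    - [0,0,0,0,0,0,0]
    - [0,0,0,0,0,0,0]
    - [0,0,0,0,0,0,0]
    - [0,0,0,0,0,0,0]
    - [0,0,0,0,0,0,0]
  newtons: 45

```text
t: 4.1
tool_pos: [0.5297, -0.214, 0.174]
tool_rot: [0.686, -0.194, 0.677, 0.183]
ft_force: [1.0, -0.5, 0.2]
finger_gap: 0.0497
```

Run:
```python
from h import *
R=plan([.523,-.2105,.162],31.2); print("level rotvec frac", R.T@np.cross(R[:,0],[0,0,-1])/np.pi, get_state()["torque"],get_state()["joint_vel"].round(3))
```

```text
t 4.1 pos [ 0.5297 -0.214   0.174 ] jaw yaw 120.92 cw turn needed -0.28 frac -0.0015
tool x [ 0.017 -0.011 -1.   ] q [-0.579  0.317  1.568  0.     1.237 -2.69 ] F [ 1.  -0.5  0.2] gap 0.0497
shift m [ 0.0118  0.0067 -0.004 ] frac [ 0.0592  0.0335 -0.0202]
level rotvec frac [0.         0.00294417 0.00575572] [0.06625689 0.03475624 0.01422028] [ 0.001 -0.006 -0.002  0.001 -0.     0.001]
```

Request:
step_arm:
  series:
    - [0,0.003,0.006,0.06,0.033,-0.02,0.6]
    - [0,0,0,0.02,0,0,0.6]

```text
t: 4.3
tool_pos: [0.5228, -0.2104, 0.1575]
tool_rot: [0.681, -0.188, 0.682, 0.189]
ft_force: [0.3, -0.2, -0.4]
finger_gap: 0.0557
```

Run:
```python
from h import *
R=plan([.523,-.2105,.162],31.2); print("level rotvec frac", R.T@np.cross(R[:,0],[0,0,-1])/np.pi)
```

```text
t 4.3 pos [ 0.5228 -0.2104  0.1575] jaw yaw 120.93 cw turn needed -0.27 frac -0.0015
tool x [-0.001  0.001 -1.   ] q [-0.581  0.331  1.59   0.     1.221 -2.691] F [ 0.3 -0.2 -0.4] gap 0.0557
shift m [-0.0045 -0.0001  0.0001] frac [-0.0225 -0.0007  0.0005]
level rotvec frac [ 0.         -0.00011229 -0.00031672]
```

Level and centred, about 4 mm too low. I lift slightly, compensate for the drift, and close.

Request:
step_arm:
  series:
    - [0,0,0,-0.015,0,0,0]
    - [0,0,0,0.003,0,0,0]
    - [0,0,0,0.003,0,0,0]
    - [0,0,0,0.003,0,0,0]
    - [0,0,0,0.003,0,0,0]
  newtons: 45

```text
t: 4.8
tool_pos: [0.523, -0.211, 0.1573]
tool_rot: [0.681, -0.188, 0.682, 0.189]
ft_force: [0.7, -0.9, 3.7]
finger_gap: 0.0204
```

Run:
```python
from h import *
R=plan([.523,-.2105,.162],31.2); print("level rotvec frac", R.T@np.cross(R[:,0],[0,0,-1])/np.pi)
```

```text
t 4.8 pos [ 0.523  -0.211   0.1573] jaw yaw 120.92 cw turn needed -0.28 frac -0.0015
tool x [-0.001  0.    -1.   ] q [-0.581  0.332  1.59  -0.     1.221 -2.691] F [ 0.7 -0.9  3.7] gap 0.0204
shift m [-0.0047  0.0004  0.0003] frac [-0.0233  0.0022  0.0013]
level rotvec frac [ 0.        -0.0002678 -0.0002261]
```

Request:
step_arm:
  series:
    - [0,0,0,-0.005,0,0,0]
    - [0,0,0,0,0,0,0]
    - [0,0,0,0,0,0,0]

```text
t: 5.1
tool_pos: [0.5227, -0.2105, 0.1576]
tool_rot: [0.681, -0.188, 0.682, 0.189]
ft_force: [-0.6, 0.3, 0.7]
finger_gap: 0.0157
```

Request:
step_arm:
  series:
    - [0,0,0,0.03,0,0,0]
    - [0,0,0,0.03,0,0,0]
    - [0,0,0,0.03,0,0,0]
    - [0,0,0,0.02,0,0,0]

```text
t: 5.5
tool_pos: [0.5227, -0.2105, 0.1387]
tool_rot: [0.681, -0.189, 0.681, 0.188]
ft_force: [-2.9, 1.4, 9.8]
finger_gap: 0.0156
```

Request:
step_arm:
  series:
    - [0,0,0,0.02,0,0,0]
    - [0,0,0,0.015,0,0,0]

```text
t: 5.7
tool_pos: [0.5229, -0.2105, 0.1353]
tool_rot: [0.682, -0.19, 0.681, 0.188]
ft_force: [-8.5, 4.3, 29.8]
finger_gap: 0.0159
```

Request:
step_arm:
  series:
    - [0.03,0,0,0.008,0,0,0]
    - [0.04,0,0,0.008,0,0,0]
    - [0.04,0,0,0.008,0,0,0]

```text
t: 6.0
tool_pos: [0.5223, -0.2097, 0.1355]
tool_rot: [0.705, -0.067, 0.703, 0.064]
ft_force: [-3.4, 2.2, 12.7]
finger_gap: 0.0157
```

Run:
```python
from h import *
R=plan([.523,-.2105,.1355],-29); print("level rotvec frac", R.T@np.cross(R[:,0],[0,0,-1])/np.pi,get_state()["torque"])
```

```text
t 6.0 pos [ 0.5223 -0.2097  0.1355] jaw yaw 100.62 cw turn needed 39.62 frac 0.2201
tool x [ 0.003 -0.003 -1.   ] q [-5.790e-01  3.470e-01  1.625e+00 -1.000e-03  1.165e+00 -2.335e+00] F [-3.4  2.2 12.7] gap 0.0157
shift m [ 0.     -0.0009  0.0005] frac [ 0.     -0.0046  0.0025]
level rotvec frac [0.         0.00088869 0.00113726] [0.58468476 0.72997882 0.08110812]
```

Turned 20° and the cap is still down. I carry on to the stop.

Request:
step_arm:
  series:
    - [0.04,0,0,0.01,0,0,0]
    - [0.04,0,0,0.01,0,0,0]
    - [0.04,0,0,0.01,0,0,0]
    - [0.04,0,0,0.01,0,0,0]
    - [0.04,0,0,0.01,0,0,0]
    - [0.03,0,0,0.01,0,0,0]

```text
t: 6.6
tool_pos: [0.5224, -0.208, 0.1355]
tool_rot: [0.683, 0.196, 0.675, -0.199]
ft_force: [-3.5, 2.5, 14.9]
finger_gap: 0.0156
```

Run:
```python
from h import *
R=plan([.523,-.2105,.1355],-29); print("level rotvec frac", R.T@np.cross(R[:,0],[0,0,-1])/np.pi,get_state()["torque"])
```

```text
t 6.6 pos [ 0.5224 -0.208   0.1355] jaw yaw 57.56 cw turn needed -3.44 frac -0.0191
tool x [ 0.009 -0.006 -1.   ] q [-0.577  0.342  1.633 -0.     1.156 -1.582] F [-3.5  2.5 14.9] gap 0.0156
shift m [-0.     -0.0018  0.0018] frac [-0.     -0.0088  0.0092]
level rotvec frac [0.00000000e+00 3.42591975e-03 4.04355109e-05] [0.47239378 0.97115806 0.80580483]
```

The turn is 63° and the moment has risen to 0.8 N m, so it is against the stop. I release and retreat straight up.

Request:
step_arm:
  series:
    - [0,0,0,0,0,0,0]
    - [0,0,0,0,0,0,1]
    - [0,0,0,0,0,0,1]
    - [0,0,0,0,0,0,1]
    - [0,0,0,0,0,0,1]
    - [0,0,0,-0.03,0,0,1]
    - [0,0,0,-0.1,0,0,1]
    - [0,0,0,-0.15,0,0,1]
    - [0,0,0,-0.15,0,0,1]
    - [0,0,0,-0.15,0,0,1]
    - [0,0,0,0,0,0,1]

```text
t: 7.7
tool_pos: [0.5207, -0.2064, 0.2599]
tool_rot: [0.683, 0.196, 0.674, -0.199]
ft_force: [-0.3, -0.0, 1.7]
finger_gap: 0.0908
```

Run:
```python
from h import *
plan([.523,-.2105,.28],-29)
d=grab("wrist","pics/w3.png"); t=grab("top","pics/t3.png")
cv2.imwrite("pics/v3.png",np.vstack([cv2.resize(d["color"],(480,300)),t["color"][70:290,100:580]]))
```

```text
t 7.7 pos [ 0.5207 -0.2064  0.2599] jaw yaw 57.54 cw turn needed -3.46 frac -0.0192
tool x [ 0.011 -0.008 -1.   ] q [-0.576  0.245  1.453 -0.     1.431 -1.58 ] F [-0.3 -0.   1.7] gap 0.0908
shift m [-0.02   -0.0023  0.0044] frac [-0.1002 -0.0114  0.0219]
```

View pics/v3.png

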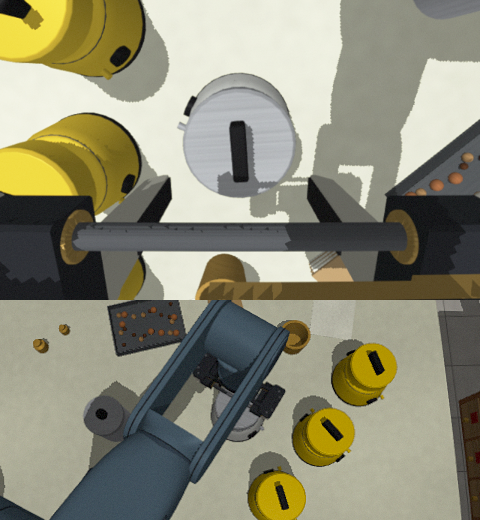

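The bar stands at (239,150) in the wrist half, nearly in line with the jaws, and the tin at (103,415) in the lower half looks unmoved. I now measure the bar's angle, its height (from apparent length and cap width), and the tin's shift.

Run:
```python
from h import *
import pickle
d=grab("wrist","pics/w4.png"); D=pickle.load(open("d.pkl","rb")); t=grab("top","pics/t4.png")
g=cv2.cvtColor(d["color"],cv2.COLOR_BGR2GRAY); m=np.zeros_like(g)
m[140:258,290:350]=(g[140:258,290:350]<45)*255
c=max(cv2.findContours(m,0,2)[0],key=cv2.contourArea); r=cv2.minAreaRect(c); b=cv2.boxPoints(r); print(r)
for z in(.187,.171,.165):
    P=np.array([onz(d,p,z) for p in b]); L=max([P[1]-P[0],P[2]-P[1]],key=np.linalg.norm)
    print(z,onz(d,r[0],z).round(4),np.linalg.norm(L).round(4),(np.degrees(np.arctan2(L[1],L[0]))%180).round(1))
for z,(a,e) in ((.157,((244,193),(393,193))),):pass
hsv=cv2.cvtColor(d["color"],cv2.COLOR_BGR2GRAY)
for n,x in(("before",D["top"]),("after",t)):
    q=cv2.cvtColor(x["color"],cv2.COLOR_BGR2GRAY)[174:194,193:213]<50
    v,u=np.nonzero(q); p=(u.mean()+193,v.mean()+174); print(n,p,onz(x,p,.169).round(4))
```

```text
((318.49810791015625, 206.59536743164062), (81.72433471679688, 20.466724395751953), 86.36705780029297)
0.187 [ 0.5163 -0.2048  0.187 ] 0.058 151.4
0.171 [ 0.5204 -0.2074  0.171 ] 0.062 151.4
0.165 [ 0.5219 -0.2084  0.165 ] 0.0635 151.4
before (np.float64(201.34285714285716), np.float64(183.47619047619048)) [0.5046 0.1458 0.169 ]
after (np.float64(200.90740740740742), np.float64(183.75925925925927)) [0.5039 0.147  0.169 ]
```

```bash
python3 -c "
from h import *
print(get_state()['ft_force'],get_state()['t']); bot.finish_job()"
```

```text
[-0.41539512 -0.18942802  1.13393124] 7.9
the job is handed in; nothing more can be done
```

I closed the grey mill and handed the job in at 7.9 s of the 32 s allowed. I gripped its black bar and pushed the cap about 22 mm down to its stop, peaking at about 30 N. I then turned it clockwise to the stop, let go and lifted clear.

**Cap turn:** the last wrist image puts the bar 60.3° clockwise of its starting angle.

**Cap height:** the bar's apparent size fits a cap held about 16 mm down with nothing touching it. This is an indirect reading.

**Tin:** its knob moved about 1 mm in the top view, which is within measurement noise, and it looks upright.

**Gripper:** it is open, about 90 mm above the bar, with about 1 N on the force sensor, so it should be touching nothing.

**Checks that disagreed:**
- The overhead and wrist views differed by about 5 mm on the bar's position along its length. I used a point between them, and it did not affect the grip.
- The first try at closing the fingers drifted about 8 mm sideways and stopped 12 mm too high, so I corrected the position before gripping.
- The fingertips then rested lightly on the cap, at about 4 N, while closing.

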